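# Lock a lidded food pan into its cradle with the over-centre latch bar

## Task

Before the food truck drives off, push the lidded pan back along its cradle until it rests fully home against the back stop. Then push the raised latch bar down in one go, with light force and without letting it spring back up, until it goes over centre and stays down in front of the pan, and let go; leave the bottle, bowl and spoon where they are.

Things in the scene. Friction and masses are not known exactly. Their poses are not given: they have to be found in the camera images.
- cradle: Fixed sheet-metal pan cradle; deck 275 (x) by 281 (y) mm, deck top at z 12 mm. Axes: x from open front to back stop, y left, z up. Origin: on the counter under the centre of the pan's home place. Rubber buffer of the back stop: face at x +81, gives 4 mm (4 N/mm), then hard; side guides' inner faces at y +-134.5, tops at z 86, along the whole deck (x -175 to +81). Press on nothing with over 16 N.
- pan_mid (a point): Centre of the lidded steel pan, half-way up its 65 mm rim height. 162 (x) by 265 (y) mm over the rim, 0.36 to 0.56 kg, slides easily on the deck. Flat rim front face 81 mm in front of this point, 22 to 32 mm above it; walls 6 mm further in. Lid knob to 56 mm above. Axes as cradle. Home: x, y as the cradle's origin, pan just touching the buffer; starts 45 to 80 mm in front of it.
- latch_pivot (a point): Point fixed to the cradle, axes as cradle's, at x -97, y -165, z 98 mm in its frame: the latch bar's hinge axis for the LOWEST setting of its square steel post (30 mm, in a socket 44 x 44, 60 high). The post has been clamped 0 to 40 mm higher, unmeasured: the bar is that much higher. The bar runs from here to the left, across the front of the pan.
- press_mark (a point): Point fixed to the cradle (axes as its) at x -97, y -70, z 112 mm in its frame, where to press: top of the lowered bar's pad, 95 mm from the pivot, for the lowest post setting. The real pad is 0 to 40 mm higher (unmeasured). Raised, its top over this point is about 70 mm higher than lowered. At first it resists about 7 N straight down here, then ever less until dead centre.
- bar (a joint): Steel latch bar 24 wide, 12 thick, 135 mm long; 8 mm rubber pad, 76 to 134 mm from the pivot, gives 3.5 mm (6 N/mm), then hard; dog hanging 66 mm below. 0 rad = raised 35 deg (start); 0.61 = lowered, level, on its firm stop, dog 8 mm in front of the home pan. Sprung over centre: dead centre 0.58, 3 mm before the stop; past it it stays down, let go earlier it flies up. A pan not home blocks it.
- sauce_center (a point): Bystander: white plastic sauce bottle, 60 mm across, 170 tall, standing to the left of the cradle; its centre. Leave alone.
- bowl_rim (a point): Bystander: open steel bowl, 110 mm across, 50 tall, to the right of the cradle; centre of its mouth. Leave alone.
- spoon_grip (a point): Bystander: spoon lying to the left of the bottle; centre of its handle. Leave alone.

How it is judged:
By the outcome, as a careful person would: the job done as asked, in the order asked, and still so for the second after the job is handed in, with the robot touching nothing.
It also fails if it takes over 69 s, if anything falls off the work surface, if the arm or the gripper's body presses on something with over 40 N, if the wrist force passes 120 N, or if a joint passes its speed limit or range.

## Robot

A 6-joint arm with a two-finger parallel gripper is mounted at the origin on the work surface. World frame = base frame: x ahead of the robot, y to its left, z up, the work surface at z = 0. Lengths are in m, angles in rad, forces in N, time in s.
With the tool pointing down it reaches from about 0.375 to 0.9 m from the base axis. Payload 3.1 kg.
Tool frame: the origin (TCP) lies on the centre line of the jaws, within the pads' length; the fingertips stand 25 mm ahead of it and the grasp point (between the pads) lies 6 mm ahead of it (manip.tips_ahead is the distance from the TCP to the fingertips, in m); z points along the fingers, y is the direction in which the jaws open and shut (so a half turn about z gives the same grasp; the last joint's range is limited). The gripper opens to 85 mm and grips with 20 to 120 N. Pads are 22 mm wide; open, the fingers measure 114 mm over their backs; the gripper's body (76 mm by 85 mm) begins 54 mm behind the grasp point. The pads swing forward as they close: fully open they stand 13 mm farther back than shut.
Start: joints at [-1.292, 0.527, 1.433, -0, 1.181, -0.178], TCP at [0.276, -0.561, 0.256] pointing down, gripper open.
Joint ranges: [-3.08, 3.08], [-0.75, 2.2], [0.22, 2.44], [-1.43, 4.57], [0, 2.65], [-2.85, 2.85]. Speed limits (rad/s): [2.79, 2.79, 3.14, 3.14, 3.14, 3.14].

## Interface

Orientations are given as a unit quaternion [x, y, z, w].
In Python, from station import manip gives the robot as it stands.
- The arm moves only by the tool play_rows, never from a script. Its argument "steps" is a list that holds one entry, the list of rows, each a list of 6 numbers: the shift along the tool's x, y, z in m, then the turn, a rotation vector about the tool's x, y, z in degrees. In form: [[[x, y, z, rx, ry, rz], ...]]. A call has 1 to 10 rows; each row shifts and turns the commanded pose from where the row before left it, along the tool's axes as they then stand; what a row does not reach is not made up. A row lasts 1/8 s, in which the tool goes at most 62.5 mm and 10.7 degrees, less where a joint would pass 70% of its speed; a pose out of reach is approached as far as the arm can. A call is refused whole if a number of a shift passes 0.0625 or a number of a turn 10.7, either way. A call with a gripper value outside its range is refused whole. "fingers" is the opening, from 0 (shut) to 1 (fully open), set as the call begins (left out, the last holds). The fingers move at their own pace and stop on an object; "squeeze" is the grip in N (left out, the last holds). Time passes only in rows, so rows that do not move let the fingers close. It gives the time, the measured TCP pose, the force and the opening at its end, in the units of the state.
- manip.sense(): the state, without advancing time (a new reading comes with each control period).
- manip.snapshot(name): name is "side" or "top"; returns a dict with "img" (420x560x3 uint8, red, green, blue), "K" (3x3 intrinsics, pixels), "world_from_camera" (4x4, takes a point from camera to world coordinates). Camera axes: x right, y down, z forward; pixel columns grow to the right and rows downward; lengths in m; the calibration is good to about 2 mm. A picture is of the moment at which its call begins. There is no depth.
- manip.sign_off(): hands the job in, once; it reports no verdict.
Trained networks look in a picture, given as the dict that the camera call returned (one of the last four; its "shot" number tells which), for a name from the list of things; names that differ only in an ending like _2 or _b are one class to them, and where a whole thing is asked for, a point or a joint stands for the part that bears it (a point fixed in the world has none). Each returns a list of dicts, best first, with "score" (0 to 1); they miss things now and then, are a little off and sometimes report something else, mostly with a low value. They report only what shows in the picture. A call takes as long as a camera call.
- manip.regions_of(label, picture): "pixels" (420x560 bool, what is visible of it) and "rect" ([left, top, right, bottom] in pixels, round what is visible of it).
- manip.pinpoint(label, picture): "point" ([column, row] in pixels: a listed point, or the origin of a listed thing).
The state is a dict: "t": time; "q": joint angles; "qd": joint speeds; "tau": joint torques, N m; "tcp_pos": TCP position; "tool_rot": TCP orientation; "force": force on the tool from outside, world axes, zero at the start; "ft_torque": the same for the moment, N m; "finger_gap": opening from 0.0 (shut) to 1.0 (fully open).
Only numpy, scipy, OpenCV 4.12 (cv2) and the standard library are available. Lean on these libraries where they do the work, as an engineer would, in place of code of your own. Each camera call takes 0.05 s, during which the arm holds its last target.

## Working session

There is one attempt and no reset: what is moved stays moved. The work goes in short steps, Python scripts to look and compute and a tool call to move; the robot and the scene stay as the last step left them, time stands still between calls to the robot, and variables do not carry over. Pictures are saved under pics/ and viewed, and the job is handed in when it is done.

Besides the shell and the picture viewer there is one more tool, called after "Request:" as a command line: name --argument value ..., lists and objects as JSON in quotes. play_rows: Moves the arm, as the interface text tells. Its arguments: {"type":"object","properties":{"steps":{"type":"array"},"fingers":{"type":"number"},"squeeze":{"type":"number"}},"required":["steps"]}

```bash
mkdir -p pics; ls
cat > h.py <<'E'
import numpy as np,cv2
from station import manip
def save(p,n): cv2.imwrite('pics/'+n+'.png',p['img'][:,:,::-1])
def proj(p,X):
    T=np.linalg.inv(p['world_from_camera']);X=np.atleast_2d(X)
    c=X@T[:3,:3].T+T[:3,3]; u=c@p['K'].T; return u[:,:2]/u[:,2:]
def ray(p,uv):
    W=p['world_from_camera'];d=W[:3,:3]@(np.linalg.inv(p['K'])@np.array([uv[0],uv[1],1.]));return W[:3,3],d/np.linalg.norm(d)
def onz(p,uv,z):
    o,d=ray(p,uv);return o+d*(z-o[2])/d[2]
def tri(a,ua,b,ub):
    o1,d1=ray(a,ua);o2,d2=ray(b,ub)
    A=np.stack([d1,-d2],1);s=np.linalg.lstsq(A,o2-o1,rcond=None)[0]
    p1=o1+s[0]*d1;p2=o2+s[1]*d2;return (p1+p2)/2,np.linalg.norm(p1-p2)
E
python3 - <<'E'
from h import *
s=manip.snapshot('side');t=manip.snapshot('top');save(s,'s0');save(t,'t0')
print(manip.sense())
for n,p in (('s',s),('t',t)):
    print(n,p['world_from_camera'].round(3).tolist(),p['K'].round(1).tolist())
    for l in ['cradle','pan_mid','latch_pivot','press_mark','bar','sauce_center','bowl_rim']:
        r=manip.pinpoint(l,p);print(l,[(np.round(x['point'],1).tolist(),round(x['score'],2)) for x in r[:2]])
E
```

```text
pics
{'t': 0.1, 'q': array([-1.29148297e+00,  5.28353528e-01,  1.43378171e+00, -2.42716908e-05,
        1.18140433e+00, -1.78496511e-01]), 'qd': array([ 0.0003039 , -0.00221864, -0.00308953, -0.00190478,  0.0001991 ,
        0.00022484]), 'tau': array([ 2.33994851e-04, -4.43304133e+01, -1.78586751e+01, -1.81058290e-04,
        3.90091198e-03,  8.86899045e-06]), 'tcp_pos': array([ 0.276095  , -0.56004155,  0.25544112]), 'tool_rot': array([ 9.73913952e-01,  2.26915547e-01, -6.02584273e-05, -9.71658258e-04]), 'force': array([-0.0484397 , -0.55897567, -0.30475292]), 'ft_torque': array([-0.01831671,  0.02098329,  0.01777998]), 'finger_gap': 1.0020233147705657}
s [[-0.997, -0.055, 0.061, 0.588], [-0.08, 0.479, -0.874, 1.042], [0.019, -0.876, -0.482, 0.632], [0.0, 0.0, 0.0, 1.0]] [[399.9, 0.0, 277.8], [0.0, 399.9, 208.2], [0.0, 0.0, 1.0]]
cradle [([285.7, 212.5], 0.6)]
pan_mid [([301.4, 201.1], 0.94)]
latch_pivot [([330.2, 166.2], 0.67)]
press_mark [([323.9, 176.7], 0.82)]Traceback (most recent call last):
  File "<stdin>", line 7, in <module>
ValueError: it knows: bowl_rim, cradle, latch_pivot, pan_mid, press_mark, sauce_center, spoon_grip
```

```bash
cat > look.py <<'E'
from h import *
s=manip.snapshot('side');t=manip.snapshot('top')
R={}
for l in ['cradle','pan_mid','latch_pivot','press_mark','sauce_center','bowl_rim']:
    a=manip.pinpoint(l,s);b=manip.pinpoint(l,t)
    print(l,[(np.round(x['point'],1).tolist(),round(x['score'],2)) for x in a[:1]+b[:1]], [np.round(v,4) for v in tri(s,a[0]['point'],t,b[0]['point'])] if a and b else '')
E
python3 look.py
```

```text
cradle [([290.4, 208.3], 0.74)] 
pan_mid [([301.5, 202.1], 0.9)] 
latch_pivot [([329.4, 166.1], 0.73), ([405.3, 267.0], 0.71)] [array([ 0.5057, -0.2322,  0.1039]), np.float64(0.0045)]
press_mark [([324.3, 177.6], 0.94), ([373.5, 261.5], 0.93)] [array([ 0.5213, -0.1551,  0.0947]), np.float64(0.0011)]
sauce_center [([266.8, 228.9], 0.56), ([253.1, 197.8], 0.63)] [array([0.6799, 0.1518, 0.0772]), np.float64(0.004)]
bowl_rim [([299.6, 166.7], 0.8), ([440.9, 226.8], 0.79)] [array([ 0.6094, -0.3453,  0.049 ]), np.float64(0.0064)]
```

View pics/s0.png

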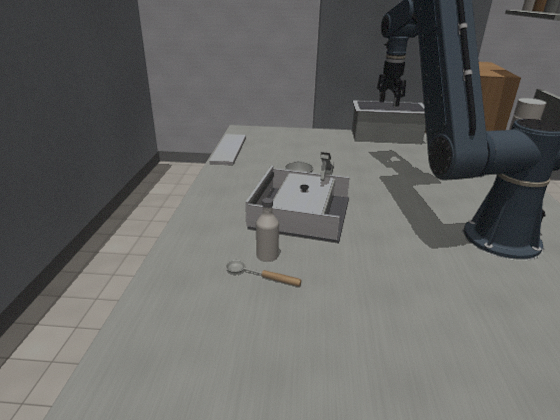

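View pics/t0.png

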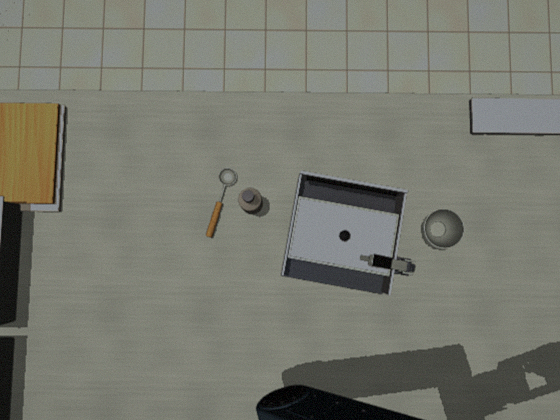

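Run:
```python
from h import *
a=cv2.imread('pics/t0.png')[155:315,265:475];cv2.imwrite('pics/t0z.png',cv2.resize(a,None,fx=3.8,fy=3.7,interpolation=cv2.INTER_CUBIC))
a=cv2.imread('pics/s0.png')[140:250,235:365];cv2.imwrite('pics/s0z.png',cv2.resize(a,None,fx=6,fy=5.4,interpolation=cv2.INTER_CUBIC))
t=manip.snapshot('top');print(t['world_from_camera'].round(3).tolist(),t['K'].round(1).tolist())
```

```text
[[0.009, -0.997, 0.081, 0.549], [-1.0, -0.009, -0.001, 0.087], [0.002, -0.081, -0.997, 1.136], [0.0, 0.0, 0.0, 1.0]] [[410.6, 0.0, 278.2], [0.0, 410.6, 215.9], [0.0, 0.0, 1.0]]
```

View pics/t0z.png

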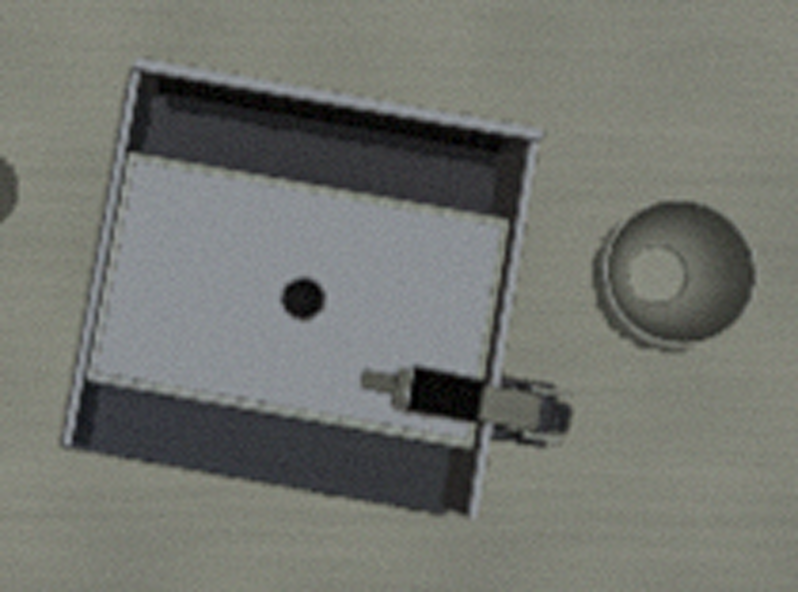

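View pics/s0z.png

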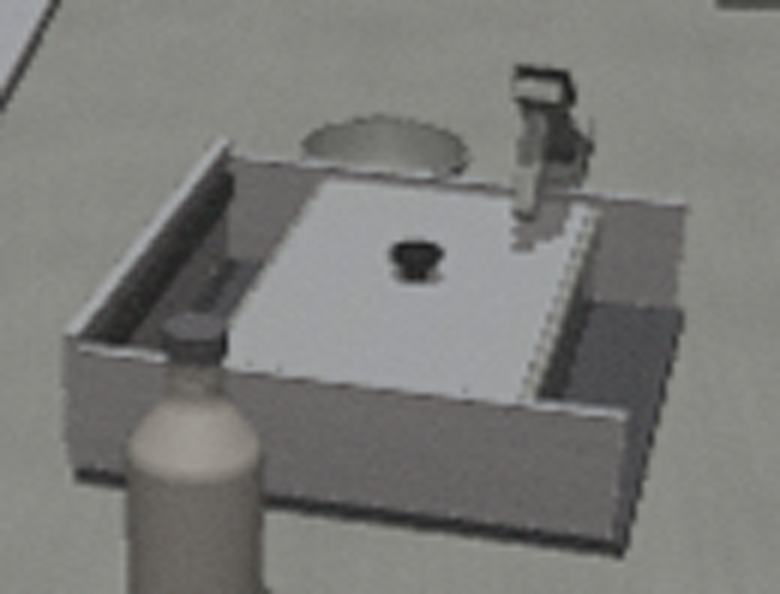

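```bash
cat > fit.py <<'E'
from h import *
from scipy.optimize import least_squares
s=manip.snapshot('side');t=manip.snapshot('top')
Z=.086
P=[(t,(300.5,171.8),(.1,.1405,Z)),(t,(407.1,190.7),(.1,-.1405,Z)),(t,(282.1,275.8),(-.175,.1405,Z)),(t,(389.2,294.2),(-.175,-.1405,Z)),
(s,(246.3,202),(.1,.1405,Z)),(s,(272.5,165.9),(.1,-.1405,Z)),(s,(339.7,216.3),(-.175,.1405,Z)),(s,(338.7,242.2),(-.175,.1405,0)),(s,(349.5,178.1),(-.175,-.1405,Z))]
def W(q,X):
    c,S=np.cos(q[2]),np.sin(q[2]);X=np.atleast_2d(X)
    return np.stack([q[0]+c*X[:,0]-S*X[:,1],q[1]+S*X[:,0]+c*X[:,1],X[:,2]],1)
f=lambda q:np.concatenate([proj(p,W(q,X))[0]-u for p,u,X in P])
r=least_squares(f,[.6,-.15,-.17],loss='soft_l1');q=r.x
print(q,np.degrees(q[2]));print(f(q).reshape(-1,2).round(1))
np.save('q.npy',q)
def C(q,X):
    c,S=np.cos(q[2]),np.sin(q[2]);d=np.array(X)-[q[0],q[1],0];return np.array([c*d[0]+S*d[1],-S*d[0]+c*d[1],d[2]])
# pan: front corners top view at z .0765 
Zt=lambda a,b:(265+a/3.8,155+b/3.7)
for n,(a,b),z in [('FL',(92,380),.0765),('FR',(472,443),.0765),('BL',(130,152),.0765),('BR',(508,217),.0765),('knobtop',(303,298),.1)]:
    print(n,C(q,onz(t,Zt(a,b),z)).round(4))
Zs=lambda a,b:(235+a/6,140+b/5.4)
print('s FL',C(q,onz(s,Zs(528,400),.0765)).round(4),'FR',C(q,onz(s,Zs(600,208),.0765)).round(4))
# overlay
def draw(p,name,h,xp,crop,fx,fy):
    a=p['img'][:,:,::-1].copy()
    x0,y0,x1,y1=crop
    a=cv2.resize(a[y0:y1,x0:x1],None,fx=fx,fy=fy,interpolation=cv2.INTER_CUBIC)
    def ln(A,B,c):
        u=proj(p,W(q,[A,B]));u=((u+.5-[x0,y0])*[fx,fy]).astype(int);cv2.line(a,tuple(map(int,u[0])),tuple(map(int,u[1])),c,1)
    def box(f,lo,hi,c):
        import itertools
        v=list(itertools.product([0,1],repeat=3))
        for i in v:
            for k in range(3):
                if i[k]==0:
                    j=list(i);j[k]=1
                    g=lambda i:f([lo[m] if i[m]==0 else hi[m] for m in range(3)])
                    ln(g(i),g(j),c)
    th=np.radians(35);
    def bar(v):
        x,r,n=v;return [-.097+x,-.165+r*np.cos(th)-n*np.sin(th),.098+h+r*np.sin(th)+n*np.cos(th)]
    box(bar,(-.012,0,-.006),(.012,.135,.006),(0,255,255));box(bar,(-.012,.076,.006),(.012,.134,.014),(0,0,255))
    I=lambda v:v
    box(I,(xp-.081,-.1325,.067),(xp+.081,.1325,.077),(0,255,0))
    box(I,(-.175,.1345,0),(.081,.1405,.086),(255,0,0));box(I,(-.175,-.1405,0),(.081,-.1345,.086),(255,0,0))
    cv2.imwrite('pics/'+name+'.png',a)
import sys
for h in map(float,sys.argv[1:]):
    draw(t,'ot%d'%(h*1000),h,-.055,(265,155,475,315),3.8,3.7);draw(s,'os%d'%(h*1000),h,-.055,(235,140,365,250),6,5.4)
E
python3 fit.py 0.02
```

```text
[ 0.62935103 -0.09093583 -0.17513126] -10.034282047371722
[[-0.1 -1. ]
 [ 0.4 -0.2]
 [-1.1  0.3]
 [ 1.1  2.4]
 [-0.7  0.7]
 [-1.1  0.6]
 [ 1.  -0.1]
 [-0.9  0.1]
 [ 1.1 -2.2]]
FL [-0.1256  0.1281  0.0765]
FR [-0.1214 -0.1315  0.0765]
BL [0.0359 0.1313 0.0765]
BR [ 0.038  -0.1303  0.0765]
knobtop [-0.0449  0.0012  0.1   ]
s FL [-0.1245  0.126   0.0765] FR [-0.1255 -0.1254  0.0765]
```

View pics/ot20.png

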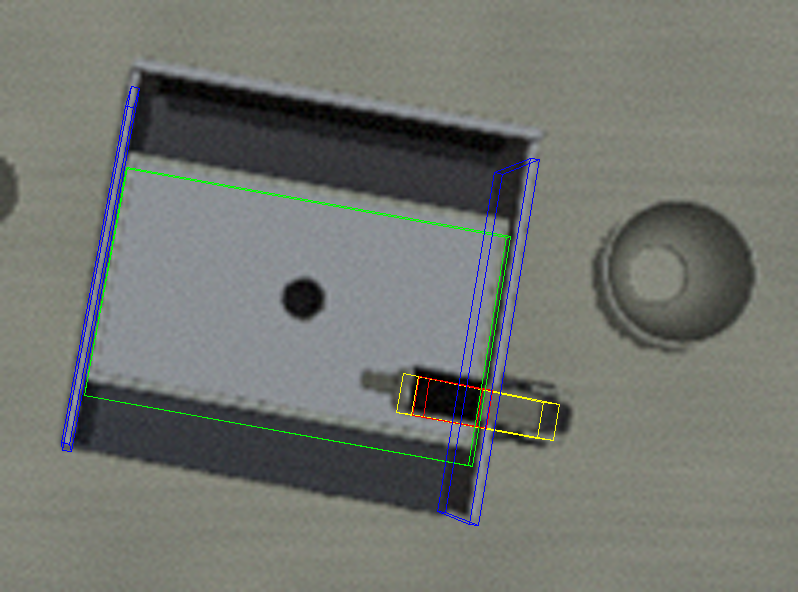

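View pics/os20.png

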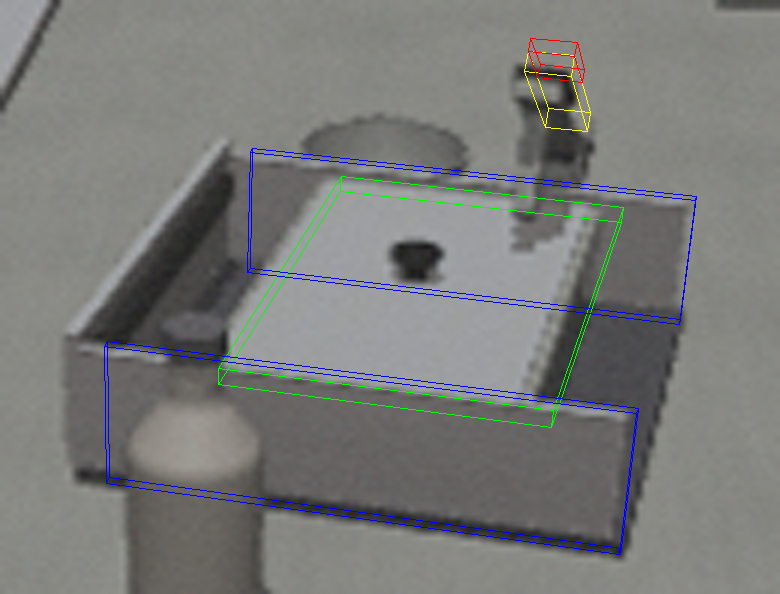

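```bash
python3 - <<'E'
s=open('fit.py').read()
s=s.replace("f=lambda q:","""th=np.radians(35)
def bw(x,r,n,h): return (-.097+x,-.165+r*np.cos(th)-n*np.sin(th),.098+h+r*np.sin(th)+n*np.cos(th))
Zt=lambda a,b:(265+a/3.8-.37,155+b/3.7-.37)
Zs=lambda a,b:(235+a/6-.4,140+b/5.4-.4)
BP=[(t,Zt(415,367),(.012,.134,.014)),(t,Zt(407,412),(-.012,.134,.014)),(t,Zt(483,385),(.012,.076,.014)),(t,Zt(477,422),(-.012,.076,.014)),(s,Zs(513,67),(.012,.134,.014)),(s,Zs(570,70),(-.012,.134,.014))]
f=lambda q:np.concatenate([proj(p,W(q,X))[0]-u for p,u,X in P]+[proj(p,W(q,bw(*X,q[3])))[0]-u for p,u,X in BP])
f0=lambda q:""").replace("[.6,-.15,-.17]","[.6,-.15,-.17,.01]").replace("r.x","r.x;h0=q[3]").replace("for h in map(float,sys.argv[1:])","for h in [h0]").replace("'ot%d'%(h*1000)","'otf'").replace("'os%d'%(h*1000)","'osf'").replace("-.055,(","-.048,(")
open('fit2.py','w').write(s)
E
python3 fit2.py
```

```text
[ 0.63132304 -0.0896308  -0.17244929  0.00204521] -9.880616558560607
[[-0.8 -1.6]
 [-0.2 -1.1]
 [-1.5 -0.3]
 [ 0.8  1.5]
 [-1.3  0.9]
 [-1.8  0.7]
 [ 0.4 -0. ]
 [-1.4  0.2]
 [ 0.4 -2.1]
 [ 1.4  1.8]
 [ 1.8 -0. ]
 [-0.1  0.3]
 [-0.1  0.3]
 [ 1.8  0.2]
 [-0.   0.4]]
FL [-0.127   0.1268  0.0765]
FR [-0.1235 -0.1328  0.0765]
BL [0.0345 0.1296 0.0765]
BR [ 0.036  -0.132   0.0765]
knobtop [-0.0466 -0.0003  0.1   ]
s FL [-0.1258  0.1247  0.0765] FR [-0.1276 -0.1267  0.0765]
```

View pics/otf.png

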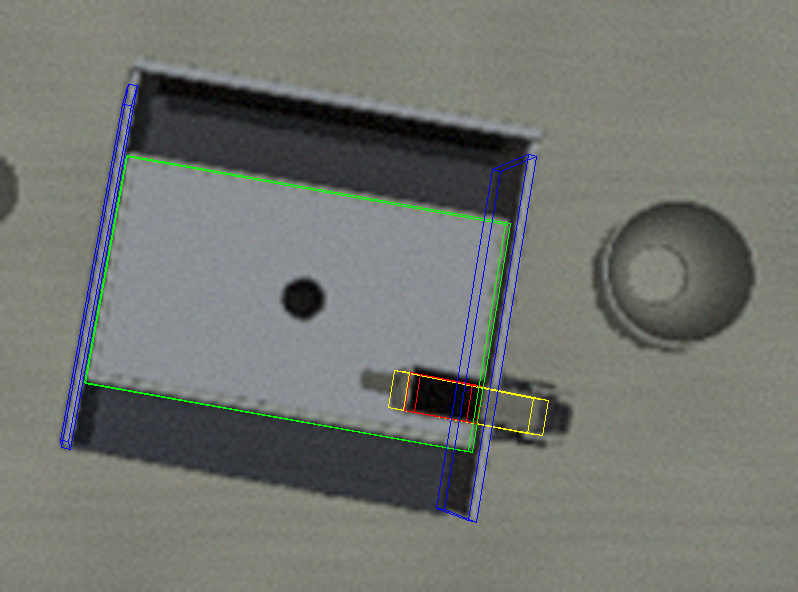

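View pics/osf.png

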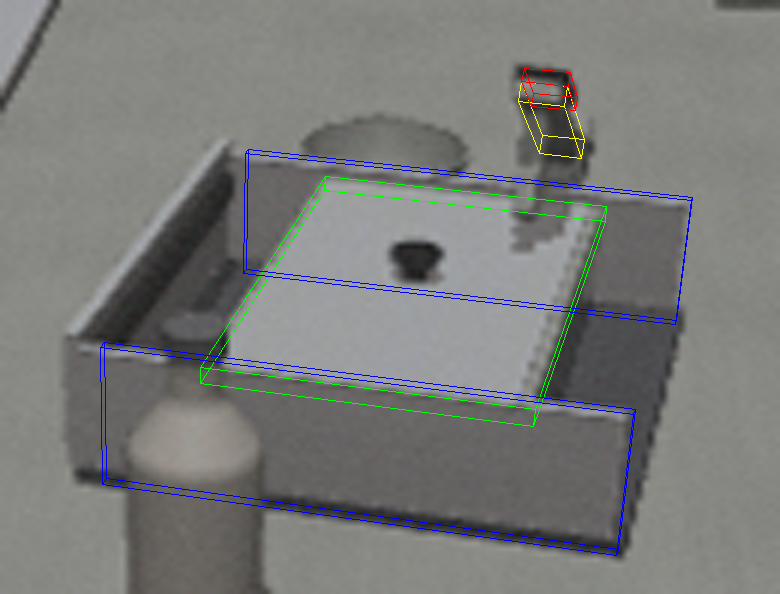

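Request:
play_rows --steps '[[[0,0,0,0,0,9.05],[0,0,0,0,0,9.05],[0,0,0,0,0,9.05],[0,0,0,0,0,9.05],[0,0,0,0,0,0]]]' --fingers 0

```text
t: 1.88
tcp_pos: [0.2763, -0.5606, 0.2563]
tool_rot: [0.996, -0.086, -0.0, -0.0]
force: [0.9, 0.3, -0.7]
finger_gap: 0.001
```

```bash
cat > st.py <<'E'
from h import *
from scipy.spatial.transform import Rotation as R
q=np.load('q.npy');s=manip.sense()
M=R.from_quat(s['tool_rot']).as_matrix()
c,S=np.cos(q[2]),np.sin(q[2]);Rc=np.array([[c,S,0],[-S,c,0],[0,0,1]])
tip=s['tcp_pos']+M[:,2]*manip.tips_ahead
print('t',round(s['t'],2),'tip cradle mm',(1000*Rc@(tip-[q[0],q[1],0])).round(1),'F cradle',(Rc@s['force']).round(2),'gap',round(s['finger_gap'],2))
print('toolx in cradle',(Rc@M[:,0]).round(4),'toolz',(Rc@M[:,2]).round(4))
E
python3 st.py
```

```text
t 1.88 tip cradle mm [-269.  -524.9  231.3] F cradle [ 0.86  0.45 -0.67] gap 0.0
toolx in cradle [ 1.e+00  3.e-04 -0.e+00] toolz [-0.e+00  1.e-04 -1.e+00]
```

Request:
play_rows --steps '[[[0.006,-0.045,0,0,0,0],[0.006,-0.045,0,0,0,0],[0.006,-0.045,0,0,0,0],[0.006,-0.045,0,0,0,0],[0.006,-0.045,0,0,0,0],[0.006,-0.045,0,0,0,0],[0.006,-0.045,0,0,0,0],[0.006,-0.045,0,0,0,0],[0.006,-0.045,0,0,0,0],[0.006,-0.045,0,0,0,0]]]'

```text
t: 3.12
tcp_pos: [0.4138, -0.1266, 0.2566]
tool_rot: [0.996, -0.086, 0.0, 0.0]
force: [1.1, -0.3, -0.5]
finger_gap: -0.003
```

Request:
play_rows --steps '[[[0.006,-0.045,0,0,0,0],[0.006,-0.045,0,0,0,0],[0.006,-0.045,0,0,0,0],[0,0,0.04,0,0,0],[0,0,0.04,0,0,0],[0,0,0.03,0,0,0],[0,0,0,0,0,0],[0,0,0,0,0,0]]]'

```text
t: 4.12
tcp_pos: [0.4551, 0.0018, 0.1471]
tool_rot: [0.996, -0.086, 0.001, 0.0]
force: [-0.1, -0.7, -0.1]
finger_gap: -0.001
```

```bash
python3 st.py
python3 - <<'E'
from h import *
s=manip.snapshot('side');t=manip.snapshot('top');save(s,'s1');save(t,'t1')
a=np.hstack([cv2.resize(t['img'][155:345,265:475],None,fx=1.9,fy=1.9),cv2.resize(s['img'][60:250,200:410],None,fx=1.9,fy=1.9)]);save({'img':a},'c1')
E
```

```text
t 4.12 tip cradle mm [-189.2   59.9  122.1] F cradle [ 0.03 -0.67 -0.05] gap -0.0
toolx in cradle [ 1.0e+00 -5.0e-04  1.6e-03] toolz [ 1.6e-03 -1.0e-04 -1.0e+00]
```

View pics/c1.png

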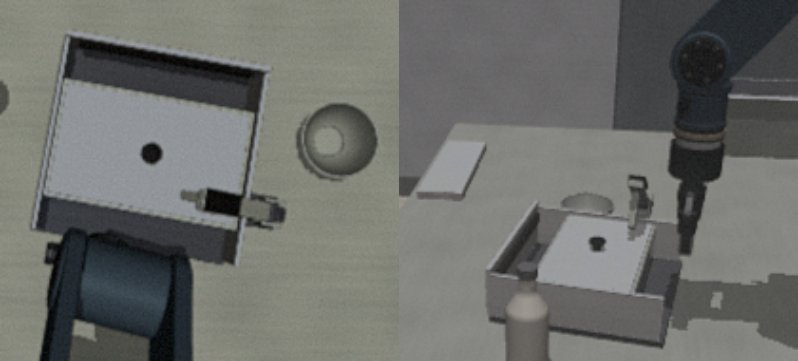

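Request:
play_rows --steps '[[[0,0,0.025,0,0,0],[0,0,0.025,0,0,0],[0,0,0.015,0,0,0],[0.015,0,0,0,0,0],[0.01,0,0,0,0,0],[0.005,0,0,0,0,0],[0.005,0,0,0,0,0],[0.005,0,0,0,0,0],[0.005,0,0,0,0,0],[0.005,0,0,0,0,0]]]'

```text
t: 5.48
tcp_pos: [0.5038, -0.0066, 0.0813]
tool_rot: [0.996, -0.087, -0.0, -0.0]
force: [-0.3, -0.1, -0.0]
finger_gap: 0.002
```

```bash
python3 st.py
```

```text
t 5.47 tip cradle mm [-139.9   59.9   56.3] F cradle [-0.24 -0.11 -0.05] gap 0.0
toolx in cradle [ 1.0e+00 -1.6e-03 -2.0e-04] toolz [-2.e-04  0.e+00 -1.e+00]
```

Request:
play_rows --steps '[[[0.004,0,0,0,0,0],[0.004,0,0,0,0,0],[0.004,0,0,0,0,0],[0.004,0,0,0,0,0],[0.004,0,0,0,0,0],[0.004,0,0,0,0,0],[0.004,0,0,0,0,0],[0.004,0,0,0,0,0]]]'

```text
t: 6.48
tcp_pos: [0.5354, -0.0122, 0.0813]
tool_rot: [0.996, -0.087, -0.0, -0.0]
force: [-0.9, 0.7, -0.4]
finger_gap: -0.003
```

```bash
python3 st.py;  python3 - <<'E'
from h import *
s=manip.snapshot('side');t=manip.snapshot('top')
a=np.hstack([cv2.resize(t['img'][155:345,265:475],None,fx=1.9,fy=1.9),cv2.resize(s['img'][60:250,200:410],None,fx=1.9,fy=1.9)]);save({'img':a},'c2')
E
```

```text
t 6.47 tip cradle mm [-107.8   59.9   56.3] F cradle [-0.96  0.56 -0.44] gap -0.0
toolx in cradle [ 1.     -0.0015 -0.    ] toolz [-0.  0. -1.]
```

View pics/c2.png

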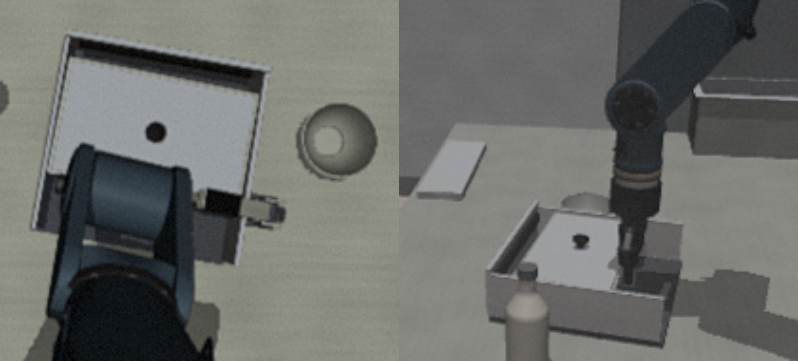

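Request:
play_rows --steps '[[[0.003,0,0,0,0,0],[0.003,0,0,0,0,0],[0.002,0,0,0,0,0],[0.002,0,0,0,0,0],[0,0,0,0,0,0]]]'

```text
t: 7.2
tcp_pos: [0.5454, -0.014, 0.0814]
tool_rot: [0.996, -0.087, 0.0, 0.0]
force: [-0.5, 0.6, 0.4]
finger_gap: 0.0
```

Request:
play_rows --steps '[[[0.001,0,0,0,0,0],[0.001,0,0,0,0,0],[0.001,0,0,0,0,0],[0,0,0,0,0,0]]]'

```text
t: 7.7
tcp_pos: [0.5481, -0.0144, 0.0813]
tool_rot: [0.996, -0.087, 0.0, 0.0]
force: [-1.4, 1.7, -0.6]
finger_gap: -0.001
```

Request:
play_rows --steps '[[[0.001,0,0,0,0,0],[0.001,0,0,0,0,0],[0,0,0,0,0,0]]]'

```text
t: 8.07
tcp_pos: [0.5501, -0.0148, 0.0813]
tool_rot: [0.996, -0.087, 0.0, 0.0]
force: [-0.1, -0.2, 0.1]
finger_gap: -0.001
```

Request:
play_rows --steps '[[[0.001,0,0,0,0,0],[0.001,0,0,0,0,0],[0,0,0,0,0,0]]]'

```text
t: 8.45
tcp_pos: [0.5521, -0.0152, 0.0813]
tool_rot: [0.996, -0.087, 0.0, 0.0]
force: [-0.2, 1.8, 1.1]
finger_gap: 0.002
```

Request:
play_rows --steps '[[[0.001,0,0,0,0,0],[0,0,0,0,0,0]]]'

```text
t: 8.7
tcp_pos: [0.553, -0.0153, 0.0813]
tool_rot: [0.996, -0.087, 0.0, 0.0]
force: [-1.0, 0.7, -0.3]
finger_gap: 0.002
```

Request:
play_rows --steps '[[[0.001,0,0,0,0,0],[0,0,0,0,0,0]]]'

```text
t: 8.95
tcp_pos: [0.5534, -0.0154, 0.0813]
tool_rot: [0.996, -0.087, -0.001, -0.0]
force: [-1.9, 0.6, 1.2]
finger_gap: 0.005
```

Request:
play_rows --steps '[[[0.001,0,0,0,0,0],[0,0,0,0,0,0]]]'

```text
t: 9.2
tcp_pos: [0.5539, -0.0155, 0.0812]
tool_rot: [0.996, -0.087, -0.001, -0.0]
force: [-3.9, 0.2, 2.9]
finger_gap: -0.001
```

Request:
play_rows --steps '[[[0.001,0,0,0,0,0],[0,0,0,0,0,0]]]'

```text
t: 9.45
tcp_pos: [0.5547, -0.0157, 0.0811]
tool_rot: [0.996, -0.087, -0.001, -0.0]
force: [-5.4, -0.4, 2.3]
finger_gap: 0.001
```

```bash
python3 st.py;  python3 - <<'E'
from h import *
s=manip.snapshot('side');t=manip.snapshot('top')
a=np.hstack([cv2.resize(t['img'][155:345,265:475],None,fx=1.9,fy=1.9),cv2.resize(s['img'][60:250,200:410],None,fx=1.9,fy=1.9)]);save({'img':a},'c3')
E
python3 st.py
```

```text
t 9.45 tip cradle mm [-88.2  59.6  56.1] F cradle [-5.21 -1.28  2.28] gap 0.0
toolx in cradle [ 1.     -0.0014 -0.0026] toolz [-2.6e-03 -2.0e-04 -1.0e+00]
t 9.55 tip cradle mm [-88.2  59.7  56.1] F cradle [-5.14 -0.86  2.31] gap -0.0
toolx in cradle [ 1.     -0.0014 -0.0025] toolz [-2.5e-03 -2.0e-04 -1.0e+00]
```

View pics/c3.png

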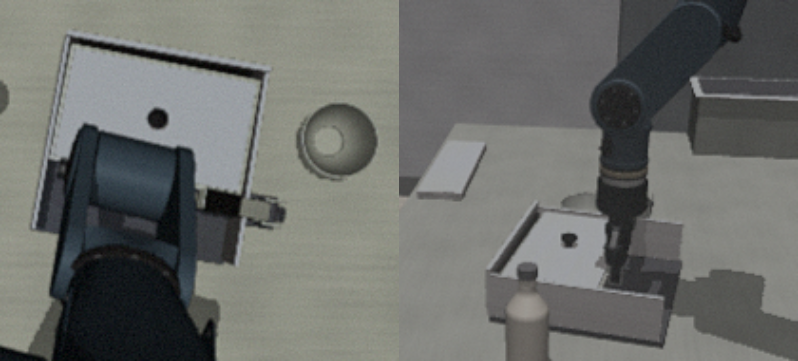

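Request:
play_rows --steps '[[[-0.001,0,0,0,0,0],[-0.001,0,0,0,0,0],[-0.001,0,0,0,0,0],[-0.001,0,0,0,0,0],[-0.002,0,0,0,0,0],[-0.003,0,0,0,0,0],[-0.005,0,0,0,0,0],[0,0,0,0,0,0]]]'

```text
t: 10.55
tcp_pos: [0.5413, -0.0132, 0.0813]
tool_rot: [0.996, -0.087, -0.0, -0.0]
force: [0.3, 0.1, -0.1]
finger_gap: 0.001
```

```bash
python3 st.py;  python3 - <<'E'
from h import *
s=manip.snapshot('side');t=manip.snapshot('top');save(t,'t4')
q=np.load('q.npy')
c,S=np.cos(q[2]),np.sin(q[2]);Rc=np.array([[c,S,0],[-S,c,0],[0,0,1]])
for z in (.12,.135): print(Rc@(onz(t,(265+360/3.8,155+378/3.7),z)-[q[0],q[1],0]))
cv2.imwrite('pics/t4z.png',cv2.resize(t['img'][155:315,265:475,::-1],None,fx=3.8,fy=3.7,interpolation=cv2.INTER_CUBIC))
E
```

```text
t 10.55 tip cradle mm [-101.8   59.9   56.3] F cradle [ 0.26  0.18 -0.05] gap 0.0
toolx in cradle [ 1.0e+00 -1.5e-03 -9.0e-04] toolz [-9.e-04  1.e-04 -1.e+00]
[-0.09371616 -0.04247792  0.12      ]
[-0.09398196 -0.03948459  0.135     ]
```

View pics/t4z.png

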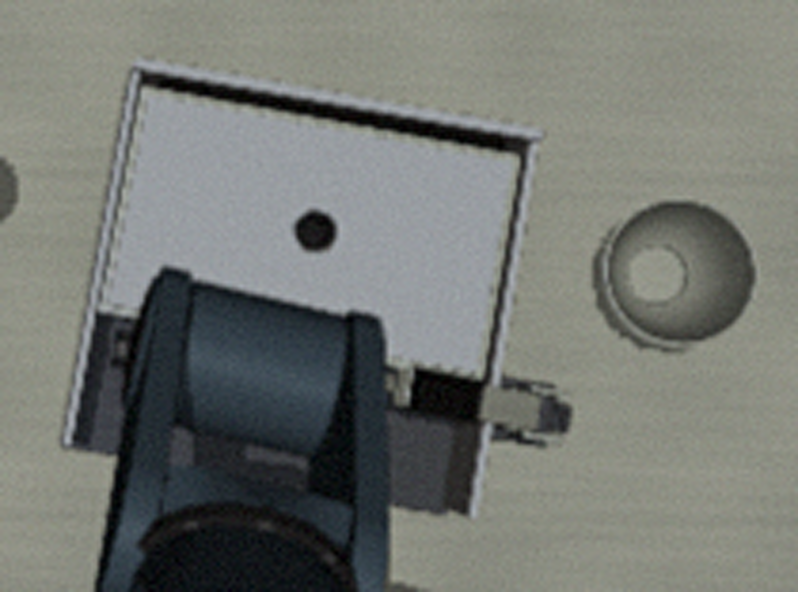

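Request:
play_rows --steps '[[[0,0.01,0,0,0,0],[0,0.01,0,0,0,0],[0,0.01,0,0,0,0],[0,0.008,0,0,0,0],[0,0.006,0,0,0,0],[0.003,0,0,0,0,0],[0.003,0,0,0,0,0],[0.002,0,0,0,0,0],[0.001,0,0,0,0,0],[0,0,0,0,0,0]]]'

```text
t: 11.9
tcp_pos: [0.5433, -0.0581, 0.0813]
tool_rot: [0.996, -0.087, -0.0, -0.0]
force: [-0.5, 0.1, 0.3]
finger_gap: 0.005
```

Request:
play_rows --steps '[[[0.001,0,0,0,0,0],[0.001,0,0,0,0,0],[0.001,0,0,0,0,0],[0,0,0,0,0,0]]]'

```text
t: 12.4
tcp_pos: [0.5462, -0.0588, 0.0813]
tool_rot: [0.996, -0.087, -0.0, -0.0]
force: [-0.1, 0.6, -0.5]
finger_gap: 0.005
```

Request:
play_rows --steps '[[[0.001,0,0,0,0,0],[0.001,0,0,0,0,0],[0,0,0,0,0,0]]]'

```text
t: 12.78
tcp_pos: [0.5473, -0.059, 0.0811]
tool_rot: [0.996, -0.087, -0.001, -0.0]
force: [-3.4, -0.8, 1.2]
finger_gap: -0.001
```

```bash
python3 st.py
```

```text
t 12.78 tip cradle mm [-88.1  15.8  56.1] F cradle [-3.21 -1.38  1.21] gap -0.0
toolx in cradle [ 1.     -0.0014 -0.0021] toolz [-2.1e-03  1.0e-04 -1.0e+00]
```

Request:
play_rows --steps '[[[0.001,0,0,0,0,0],[0.001,0,0,0,0,0],[0,0,0,0,0,0]]]'

```text
t: 13.15
tcp_pos: [0.5481, -0.0589, 0.081]
tool_rot: [0.996, -0.087, -0.002, -0.0]
force: [-6.0, -0.2, 2.8]
finger_gap: -0.003
```

```bash
python3 st.py
```

```text
t 13.15 tip cradle mm [-87.4  16.   56. ] F cradle [-5.91 -1.21  2.78] gap -0.0
toolx in cradle [ 1.     -0.0013 -0.0049] toolz [-4.9e-03  4.0e-04 -1.0e+00]
```

Request:
play_rows --steps '[[[-0.0005,0,0,0,0,0],[-0.0005,0,0,0,0,0],[-0.0005,0,0,0,0,0],[-0.0005,0,0,0,0,0],[-0.0005,0,0,0,0,0],[-0.0005,0,0,0,0,0],[-0.0005,0,0,0,0,0],[-0.0005,0,0,0,0,0],[-0.0005,0,0,0,0,0],[-0.001,0,0,0,0,0]]]'

```text
t: 14.4
tcp_pos: [0.5462, -0.059, 0.0818]
tool_rot: [0.996, -0.087, 0.002, 0.0]
force: [-1.0, 0.4, 0.1]
finger_gap: -0.002
```

Request:
play_rows --steps '[[[-0.005,0,0,0,0,0],[-0.02,0,0,0,0,0],[-0.04,0,0,0,0,0],[-0.04,0,0,0,0,0],[0,0,-0.05,0,0,0],[0,0,-0.05,0,0,0],[0,0,-0.05,0,0,0],[0,0,-0.05,0,0,0],[0,0,0,0,0,0]]]'

```text
t: 15.52
tcp_pos: [0.4436, -0.0411, 0.2852]
tool_rot: [0.996, -0.087, 0.005, 0.001]
force: [0.1, -0.1, -1.0]
finger_gap: 0.001
```

```bash
python3 st.py;  python3 - <<'E'
from h import *
s=manip.snapshot('side');t=manip.snapshot('top');save(t,'t5')
cv2.imwrite('pics/t5z.png',cv2.resize(t['img'][155:315,265:475,::-1],None,fx=3.8,fy=3.7,interpolation=cv2.INTER_CUBIC))
cv2.imwrite('pics/s5z.png',cv2.resize(s['img'][140:250,235:365,::-1],None,fx=6,fy=5.4,interpolation=cv2.INTER_CUBIC))
E
```

```text
t 15.53 tip cradle mm [-193.    15.6  260.2] F cradle [ 0.13 -0.11 -0.97] gap 0.0
toolx in cradle [ 0.9999 -0.0014  0.0108] toolz [ 0.0108 -0.0018 -0.9999]
```

View pics/t5z.png

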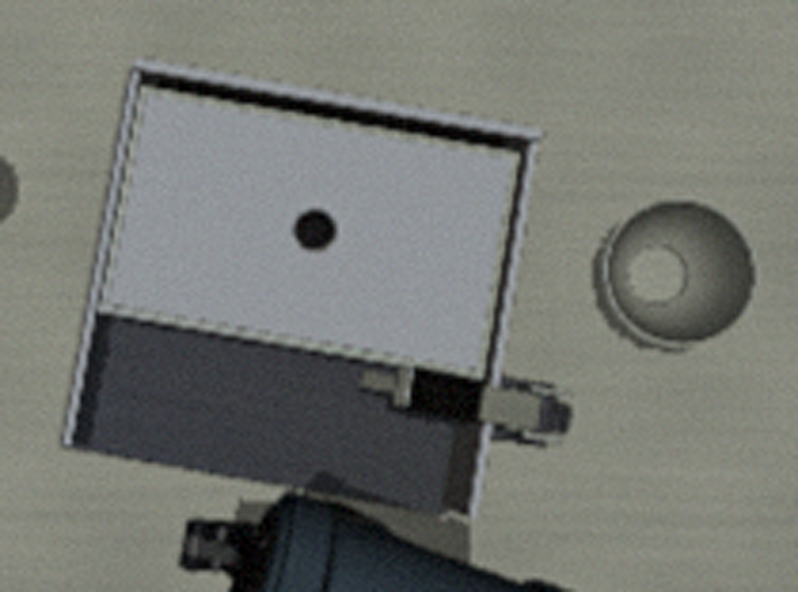

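View pics/s5z.png

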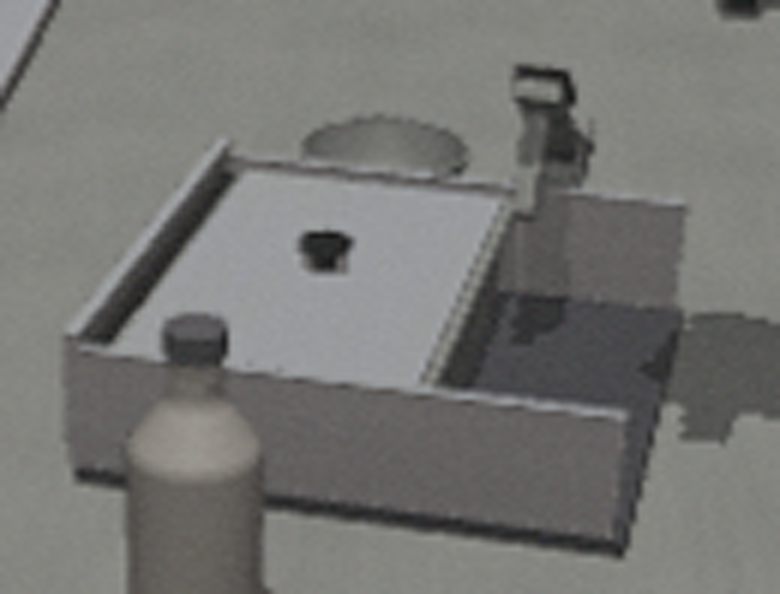

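Run:
```python
from h import *
s=manip.snapshot('side');t=manip.snapshot('top')
q=np.load('q.npy')
c,S=np.cos(q[2]),np.sin(q[2]);Rc=np.array([[c,S,0],[-S,c,0],[0,0,1]])
C=lambda X:(1000*Rc@(X-[q[0],q[1],0])).round(1)
Zt=lambda a,b:(265+a/3.8-.37,155+b/3.7-.37)
Zs=lambda a,b:(235+a/6-.4,140+b/5.4-.4)
print('knob t',C(onz(t,Zt(315,229),.1005)),'s',C(onz(s,Zs(327,236),.1005)))
for n,a,z in [('BL',(141,87),.077),('BR',(524,152),.077),('FL',(102,314),.077),('FR',(487,378),.077)]: print(n,C(onz(t,Zt(*a),z)))
print('padend far',[C(v) if np.ndim(v) else v for v in tri(t,Zt(415,367),s,Zs(513,67))])
print('padend near',[C(v) if np.ndim(v) else v for v in tri(t,Zt(407,412),s,Zs(570,70))])
for z in (.19,.2,.21): print('pad c',z,C(onz(t,Zt(411,390),z)),C(onz(t,Zt(480,402),z-.033)))
print(C(tri(t,manip.pinpoint('press_mark',t)[0]['point'],s,manip.pinpoint('press_mark',s)[0]['point'])[0]))
print(C(tri(t,manip.pinpoint('latch_pivot',t)[0]['point'],s,manip.pinpoint('latch_pivot',s)[0]['point'])[0]))
```

```text
knob t [  2.    0.9 100.5] s [  0.9   4.2 100.5]
BL [ 82.  131.5  77. ]
BR [  83.9 -134.3   77. ]
FL [-80.  129.4  77. ]
FR [ -76.7 -134.4   77. ]
padend far [array([-80.8, -59. , 190. ]), np.float64(0.0015553535333628441)]
padend near [array([-109.7,  -58.4,  191.7]), np.float64(0.0003019297607299662)]
pad c 0.19 [-96. -59. 190.] [ -95.3 -110.3  157. ]
pad c 0.2 [-96.2 -56.7 200. ] [ -95.4 -107.5  167. ]
pad c 0.21 [-96.4 -54.4 210. ] [ -95.6 -104.7  177. ]
[-94.3 -75.2  96.1]
[-103.4 -165.9   98.1]
```

Request:
play_rows --steps '[[[0.02,0.02,0,0,0,0],[0.03,0.03,0,0,0,0],[0.03,0.03,0,0,0,0],[0.018,0.0185,0,0,0,0],[0,0,0,0,0,0],[0,0,0,0,0,0]]]'

```text
t: 16.68
tcp_pos: [0.5197, -0.1533, 0.2804]
tool_rot: [0.996, -0.087, -0.001, -0.001]
force: [0.7, -0.0, -0.2]
finger_gap: 0.001
```

```bash
python3 st.py;  python3 - <<'E'
from h import *
s=manip.snapshot('side');t=manip.snapshot('top')
cv2.imwrite('pics/s6z.png',cv2.resize(s['img'][90:250,235:425,::-1],None,fx=4,fy=3.7,interpolation=cv2.INTER_CUBIC))
E
```

```text
t 16.68 tip cradle mm [-99.1 -81.9 255.4] F cradle [ 0.65  0.11 -0.22] gap 0.0
toolx in cradle [ 1.     -0.0015 -0.0028] toolz [-0.0028  0.0013 -1.    ]
```

View pics/s6z.png

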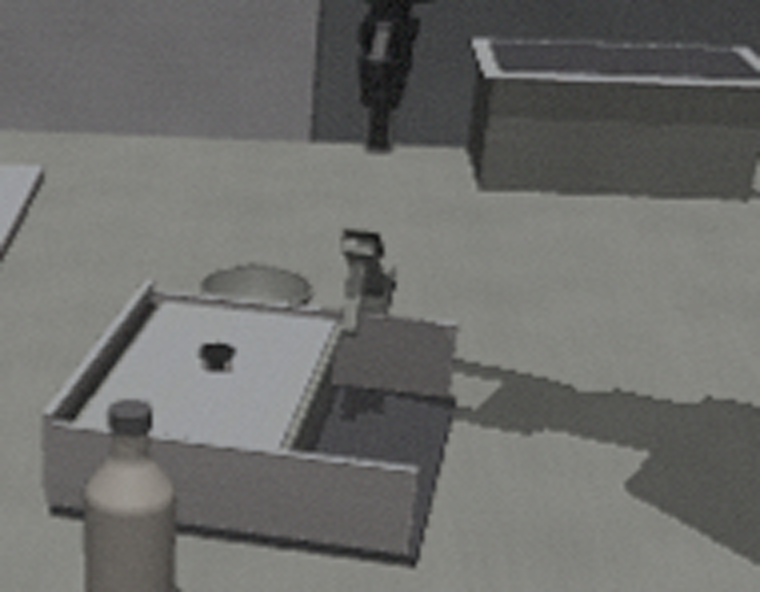

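Request:
play_rows --steps '[[[0.004,0,0.015,0,0,0],[0,0,0.015,0,0,0],[0,0,0.01,0,0,0],[0,0,0.005,0,0,0],[0,0,0.005,0,0,0],[0,0,0,0,0,0]]]'

```text
t: 17.52
tcp_pos: [0.5246, -0.155, 0.231]
tool_rot: [0.996, -0.087, -0.0, -0.0]
force: [-0.4, -0.1, 0.6]
finger_gap: 0.001
```

```bash
python3 st.py;  python3 - <<'E'
from h import *
s=manip.snapshot('side');t=manip.snapshot('top')
cv2.imwrite('pics/s7z.png',cv2.resize(s['img'][90:250,235:425,::-1],None,fx=4,fy=3.7,interpolation=cv2.INTER_CUBIC))
E
```

```text
t 17.52 tip cradle mm [-93.9 -82.7 206. ] F cradle [-0.34 -0.2   0.62] gap 0.0
toolx in cradle [ 1.0e+00 -1.7e-03 -5.0e-04] toolz [-5.e-04  2.e-04 -1.e+00]
```

View pics/s7z.png

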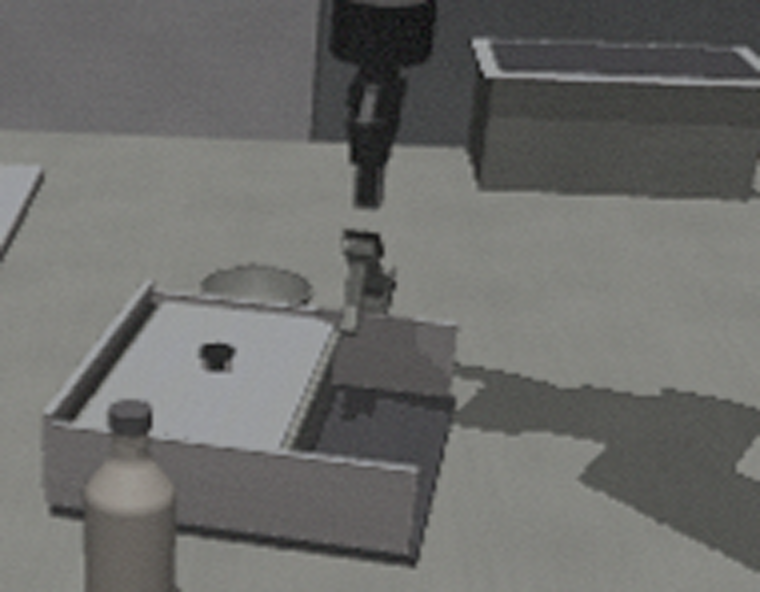

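Request:
play_rows --steps '[[[0,0,0.004,0,0,0],[0,0,0.004,0,0,0],[0,0,0.003,0,0,0],[0,0,0.002,0,0,0],[0,0,0.001,0,0,0],[0,0,0,0,0,0]]]'

```text
t: 18.38
tcp_pos: [0.5247, -0.155, 0.2173]
tool_rot: [0.996, -0.087, -0.0, -0.0]
force: [0.1, -0.7, 0.5]
finger_gap: 0.005
```

Request:
play_rows --steps '[[[0,0,0.001,0,0,0],[0,0,0.001,0,0,0],[0,0,0.001,0,0,0],[0,0,0,0,0,0]]]'

```text
t: 18.88
tcp_pos: [0.5247, -0.155, 0.2142]
tool_rot: [0.996, -0.087, -0.0, -0.0]
force: [-0.6, 1.2, -0.5]
finger_gap: -0.001
```

Request:
play_rows --steps '[[[0,0,0.001,0,0,0],[0,0,0.001,0,0,0],[0,0,0.001,0,0,0],[0,0,0,0,0,0]]]'

```text
t: 19.38
tcp_pos: [0.5246, -0.155, 0.2112]
tool_rot: [0.996, -0.087, -0.0, -0.0]
force: [0.6, -0.2, -0.3]
finger_gap: 0.003
```

```bash
python3 st.py
```

```text
t 19.38 tip cradle mm [-93.9 -82.7 186.2] F cradle [ 0.63 -0.12 -0.3 ] gap 0.0
toolx in cradle [ 1.0e+00 -1.6e-03 -3.0e-04] toolz [-3.e-04  1.e-04 -1.e+00]
```

Request:
play_rows --steps '[[[0,0,0.001,0,0,0],[0,0,0.001,0,0,0],[0,0,0.001,0,0,0],[0,0,0,0,0,0]]]'

```text
t: 19.88
tcp_pos: [0.5247, -0.155, 0.2083]
tool_rot: [0.996, -0.087, -0.0, -0.0]
force: [-0.0, 0.1, 0.5]
finger_gap: -0.002
```

Request:
play_rows --steps '[[[0,0,0.001,0,0,0],[0,0,0.001,0,0,0],[0,0,0.001,0,0,0],[0,0,0,0,0,0]]]'

```text
t: 20.38
tcp_pos: [0.5251, -0.1553, 0.2062]
tool_rot: [0.996, -0.087, 0.001, 0.0]
force: [-1.1, 0.7, 6.8]
finger_gap: -0.002
```

```bash
python3 st.py;  python3 - <<'E'
from h import *
s=manip.snapshot('side')
cv2.imwrite('pics/s8z.png',cv2.resize(s['img'][90:250,235:425,::-1],None,fx=4,fy=3.7,interpolation=cv2.INTER_CUBIC))
E
```

```text
t 20.38 tip cradle mm [-93.3 -82.9 181.2] F cradle [-1.18  0.49  6.78] gap -0.0
toolx in cradle [ 1.     -0.0015  0.0014] toolz [ 1.4e-03 -6.0e-04 -1.0e+00]
```

View pics/s8z.png

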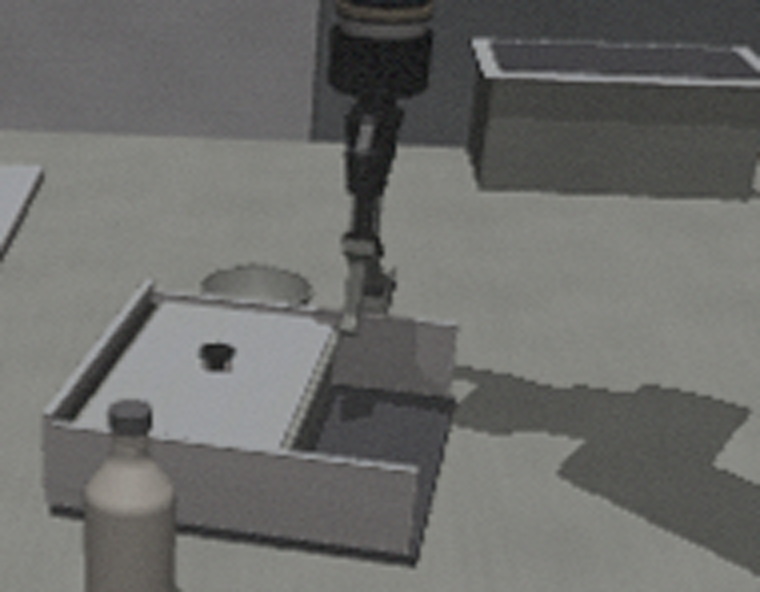

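Request:
play_rows --steps '[[[0,0,0.003,0,0,0],[0,0,0.004,0,0,0],[0,0,0.005,0,0,0],[0,0,0.005,0,0,0],[0,0,0.005,0,0,0],[0,0,0.005,0,0,0],[0,0,0.005,0,0,0],[0,0,0.005,0,0,0],[0,0,0.005,0,0,0],[0,0,0.005,0,0,0]]]'

```text
t: 21.68
tcp_pos: [0.5255, -0.1547, 0.1588]
tool_rot: [0.996, -0.087, 0.001, -0.0]
force: [0.6, 2.2, 3.5]
finger_gap: 0.001
```

```bash
python3 st.py
```

```text
t 21.68 tip cradle mm [-93.  -82.3 133.8] F cradle [0.21 2.23 3.5 ] gap 0.0
toolx in cradle [ 1.     -0.0018  0.002 ] toolz [ 2.e-03  4.e-04 -1.e+00]
```

Request:
play_rows --steps '[[[0,0,0.004,0,0,0],[0,0,0.003,0,0,0],[0,0,0.003,0,0,0],[0,0,0.002,0,0,0],[0,0,0.002,0,0,0]]]'

```text
t: 22.3
tcp_pos: [0.5245, -0.1551, 0.1439]
tool_rot: [0.996, -0.087, -0.0, -0.0]
force: [-0.6, -0.7, 0.1]
finger_gap: -0.004
```

```bash
python3 st.py
```

```text
t 22.3 tip cradle mm [-94.  -82.8 118.9] F cradle [-0.46 -0.77  0.05] gap -0.0
toolx in cradle [ 1.0e+00 -1.6e-03 -6.0e-04] toolz [-6.e-04 -0.e+00 -1.e+00]
```

Request:
play_rows --steps '[[[0,0,0.001,0,0,0],[0,0,0.001,0,0,0],[0,0,0.001,0,0,0],[0,0,0,0,0,0]]]'

```text
t: 22.8
tcp_pos: [0.5246, -0.155, 0.1421]
tool_rot: [0.996, -0.087, 0.0, 0.0]
force: [-1.9, 0.8, 6.8]
finger_gap: 0.0
```

```bash
python3 st.py
```

```text
t 22.8 tip cradle mm [-93.9 -82.8 117.1] F cradle [-1.97  0.47  6.78] gap 0.0
toolx in cradle [ 1.     -0.0013  0.    ] toolz [ 0.e+00 -3.e-04 -1.e+00]
```

Request:
play_rows --steps '[[[0,0,0.001,0,0,0],[0,0,0.001,0,0,0],[0,0,0,0,0,0]]]'

```text
t: 23.18
tcp_pos: [0.5247, -0.155, 0.141]
tool_rot: [0.996, -0.087, 0.0, 0.0]
force: [-3.4, 1.5, 13.5]
finger_gap: 0.001
```

```bash
python3 st.py;  python3 - <<'E'
from h import *
s=manip.snapshot('side');t=manip.snapshot('top')
cv2.imwrite('pics/s9z.png',cv2.resize(s['img'][90:250,235:425,::-1],None,fx=4,fy=3.7,interpolation=cv2.INTER_CUBIC))
E
```

```text
t 23.18 tip cradle mm [-93.9 -82.7 116. ] F cradle [-3.56  0.86 13.48] gap 0.0
toolx in cradle [ 1.0e+00 -1.2e-03  4.0e-04] toolz [ 4.e-04 -4.e-04 -1.e+00]
```

View pics/s9z.png

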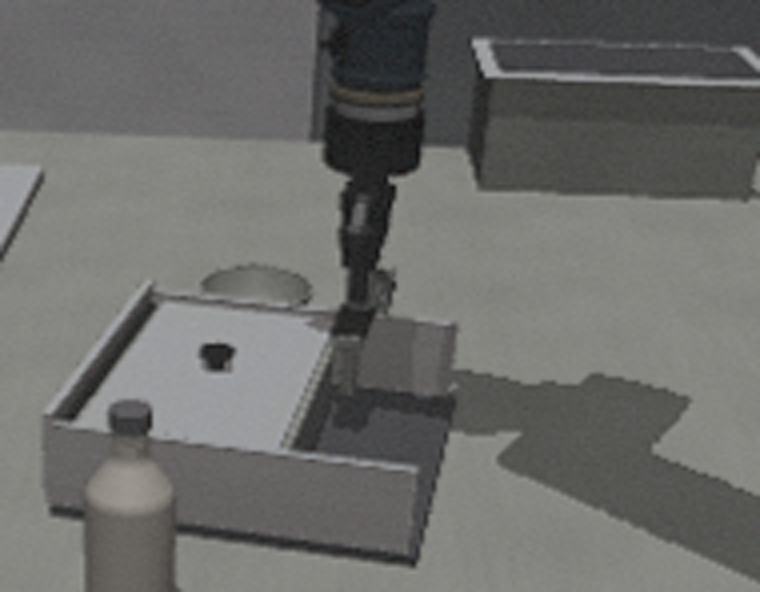

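Request:
play_rows --steps '[[[0,0,-0.001,0,0,0],[0,0,-0.001,0,0,0],[0,0,-0.001,0,0,0],[0,0,-0.001,0,0,0],[0,0,-0.001,0,0,0],[0,0,-0.002,0,0,0],[0,0,-0.004,0,0,0],[0,0,-0.006,0,0,0],[0,0,0,0,0,0]]]'

```text
t: 24.4
tcp_pos: [0.5252, -0.1552, 0.157]
tool_rot: [0.996, -0.087, 0.001, 0.0]
force: [0.7, 0.9, -1.0]
finger_gap: 0.003
```

Request:
play_rows --steps '[[[0,0,-0.03,0,0,0],[0,0,-0.05,0,0,0],[0,0,-0.05,0,0,0],[-0.05,0,0,0,0,0],[-0.05,0,0,0,0,0],[-0.04,0.04,0,0,0,0],[0,0.05,0,0,0,0],[0,0.05,0,0,0,0],[0,0,0,0,0,0],[0,0,0,0,0,0]]]'

```text
t: 25.65
tcp_pos: [0.3622, -0.2681, 0.286]
tool_rot: [0.996, -0.087, -0.0, -0.001]
force: [0.2, -0.1, -0.7]
finger_gap: -0.002
```

```bash
python3 st.py;  python3 - <<'E'
from h import *
s=manip.snapshot('side');t=manip.snapshot('top')
cv2.imwrite('pics/s10z.png',cv2.resize(s['img'][140:250,235:365,::-1],None,fx=6,fy=5.4,interpolation=cv2.INTER_CUBIC))
cv2.imwrite('pics/t10z.png',cv2.resize(t['img'][155:315,265:475,::-1],None,fx=3.8,fy=3.7,interpolation=cv2.INTER_CUBIC));save(t,'t10')
E
```

```text
t 25.65 tip cradle mm [-234.6 -221.9  261. ] F cradle [ 0.22 -0.1  -0.74] gap -0.0
toolx in cradle [ 1.0e+00 -2.4e-03 -9.0e-04] toolz [-9.0e-04  1.3e-03 -1.0e+00]
```

View pics/s10z.png

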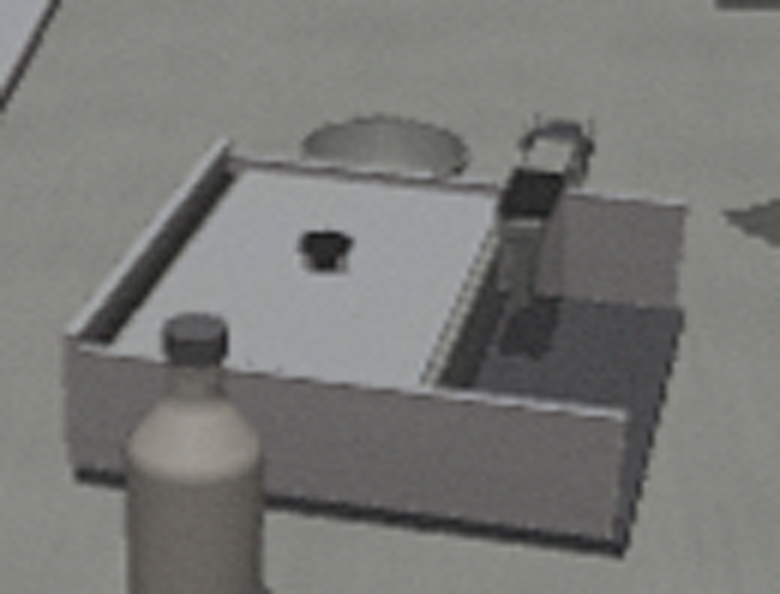

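View pics/t10z.png

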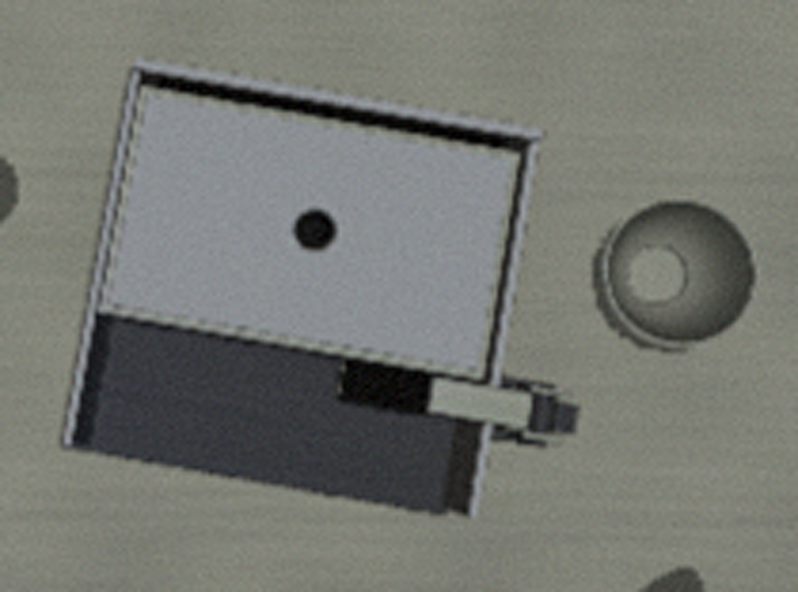

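The bar is down and level with its dog in front of the pan. The pan is still home, with the knob at (315,229) in the zoom as before, and the arm is clear.

```bash
python3 -c "
from station import manip
print(manip.sign_off())"
```

```text
the job is handed in; nothing more can be done
None
```

The pan is home against the back stop and the latch bar is down and staying down in front of it. The job was handed in at about 26 s of the 69 s allowed.

- **Pan:** I pushed it back with shut fingers, first at the left of the rim and then again near the middle so it would sit square. The second push met the buffer at about 6 N, rising at about 4 N/mm, which matches the rubber. I eased off slowly, and the pan looked straight and home afterwards.
- **Latch:** I pressed the bar straight down with no backing off. The force was about 7 N at first and fell to near 0 as it went over centre. It then rose to 13.5 N on the firm stop, under the 16 N limit. The bar stayed down when I let go.
- **Final pictures:** The bar is level with its dog in front of the pan, and the pan has not moved. The arm is clear with no contact force. The bowl is where it was. The bottle also looks unmoved. I did not check the spoon again, but the arm never went near it.
- **Disagreements:** The camera fits of the cradle differed by about 2–5 mm. The camera put the bar's post about 2–4 mm above its lowest setting, while the contact readings gave between 1 and 6 mm. I went by the forces for the final depths.

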